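# Open the gauge drawer and hold its stay-less cover at the balance point

## Robot

A 6-joint arm with a two-finger parallel gripper is mounted at the origin on the work surface; the furniture and walls round the work are solid. World frame = base frame: x ahead of the robot, y to its left, z up, the work surface at z = 0. Lengths are in m, angles in rad, forces in N, time in s.
With the tool pointing down it reaches from about 0.375 to 0.825 m from the base axis. Payload 5.5 kg.
Tool frame: the origin (TCP) lies midway between the tips of the shut fingers; the grasp point (between the pads) lies 19 mm behind it; x points along the fingers, z is the direction in which the jaws open and shut, and the axes are right-handed (so a half turn about x gives the same grasp; the last joint's range is limited). The gripper opens to 85 mm and grips with 20 to 120 N. Pads are 22 mm wide; open, the fingers measure 114 mm over their backs; the gripper's body (76 mm by 85 mm) begins 54 mm behind the grasp point. The pads swing forward as they close: fully open they stand 13 mm farther back than shut.
Start: joints at [-1.221, 0.314, -0.047, 1.21, 0, 1.571], TCP at [0.206, -0.564, 0.231] pointing down, gripper open.
Joint ranges: [-2.67, 2.67], [-0.69, 1.73], [-1.03, 1.25], [-2.08, 2.16], [-1.42, 1.45], [-3.14, 3.14]. Speed limits (rad/s): [2.39, 2.39, 3.01, 3.14, 3.14, 3.14].

## Interface

Orientations are given as a unit quaternion [x, y, z, w].
In Python, from workcell import telemetry, capture, job gives the robot as it stands.
- The arm moves only by the tool apply_moves, never from a script. Its argument "plan" is a list of rows, each a list of 3 entries, a list of its own where there are three numbers: the shift along the tool's x, y, z in mm, then the turn, a rotation vector about the tool's x, y, z in degrees, then the opening, from 0 (shut) to 1 (fully open). In form: [[[tx, ty, tz], [rx, ry, rz], jaw], ...]. A call has 1 to 20 rows; each row shifts and turns the pose as measured when the row begins, along the tool's axes as they then stand; what a row does not reach is not made up. A row lasts 1/8 s, in which the tool goes at most 62.5 mm and 10.7 degrees, less where a joint would pass 70% of its speed; a pose out of reach is approached as far as the arm can. A call is refused whole if a number of a shift passes 62.5 or a number of a turn 10.7, either way. A call with a gripper value outside its range is refused whole. The fingers move at their own pace and stop on an object; "newtons" is the grip in N (left out, the last holds). Time passes only in rows, so rows that do not move let the fingers close. It gives the time, the measured TCP pose, the force and the opening at its end, in the units of the state.
- telemetry.sense(): the state, without advancing time (a new reading comes with each control period).
- capture(name): name is "scene" or "top" or "wrist"; returns a dict with "img" (384x512x3 uint8, red, green, blue), "z_map" (384x512 float32, m along the optical axis (not along the pixel's ray), 0 where there is no reading), "mtx" (3x3 intrinsics, pixels), "xyz" and "attitude" of the camera in the world; the wrist camera has in their place "tool_from_camera" (4x4, takes a point from camera to tool coordinates, whose origin is the TCP and whose axes are the tool frame's). Camera axes: x right, y down, z forward; pixel columns grow to the right and rows downward; lengths in m; the calibration is good to about 2 mm. A picture is of the moment at which its call begins: read the wrist's pose just before it.
- job.sign_off(): hands the job in, once; it reports no verdict.
The state is a dict: "t": time; "q": joint angles; "joint_vel": joint speeds; "joint_torque": joint torques, N m; "tcp_pos": TCP position; "eef_rot": TCP orientation; "force": force on the tool from outside, world axes, zero at the start; "moment": the same for the moment, N m; "opening": finger opening in m.
Only numpy, scipy, OpenCV 4.12 (cv2) and the standard library are available. Lean on these libraries where they do the work, as an engineer would, in place of code of your own. Each camera call takes 0.05 s, during which the arm holds its last target.

## Task

The cover inside the gauge drawer has lost its lid stay and I need both hands to fit a new one. Pull the blue drawer fully open by its steel handle, take the hinged cover by its red bar, swing it gently up to its balance point, where its centre of mass stands straight above its hinge so that it wants to fall neither way, and finish there, still gripping the red bar and keeping the cover still. Do not fling the cover, let it drop or let it go well over backwards, and leave the loose things on the table where they lie.

Things in the scene. Friction and masses are not known exactly. Their poses are not given: they have to be found in the camera images.
- gauge_unit: grey sheet-steel bench-top unit with one drawer, fixed to the table, carcass 190 deep x 200 wide x 100 mm high. Origin: centre of its underside. Its own -x is its front (the drawer comes out along -x), y runs along its width, z up. It stands at different places and yaws.
- drawer (a joint): travel of the drawer in m: 0 shut, 0.155 fully open (end stop); starts up to 35 mm open. Friction about 5 N, no spring. Blue front panel 198 mm wide, top edge 92 mm above the table. Only when fully open does the cover's hinge stand (13 mm) in front of the carcass. Between panel and cover the drawer is an empty well, floor 18 mm above the table.
- drawer_handle (a point): middle of the steel bar handle on the drawer front: round bar of 12 mm diameter, lying level along the unit's y, 92 mm clear between its two arms, its axis 40 mm in front of the blue panel (34 mm clear behind it) and 76 mm above the table. Axes as the unit's.
- cover (a joint): angle of the cover inside the drawer in rad: 0 shut (as it starts), growing as its red bar rises and swings back over the hinge; stop at 2.0. The hinge is almost free of friction: let go, the cover falls shut below the balance point and backwards beyond it. The balance point is 1.317 rad (75 degrees), short of upright, as a heavy dark bar sits on the cover's outer face.
- cover_bar (a point): middle (on the axis) of the cover's red grip bar: round, 12 mm diameter, parallel to the hinge, 90 mm clear between its arms; shut, it lies 105 mm in front of the hinge line, 6 mm above it, 70 mm above the table, 31 mm clear of the blue panel in front and 33 mm of the cover plate behind. Turns with the cover: fingers that do not turn must let it pivot between them.
- cover_hinge (a point): middle of the cover's hinge line, on the drawer, 64 mm above the table; the hinge line runs along the unit's y. It moves with the drawer.
- cover_com (a point): centre of mass of the cover (aluminium plate 70 x 148 x 4 mm, dark steel stiffening bar 16 x 136 x 16 mm on it, red grip bar; 0.25 to 0.5 kg in all): 43 mm in front of the hinge line and 11 mm above it when shut. At the balance point it stands straight above cover_hinge.
- wood_block: loose pine block 50 x 160 x 45 mm, a bystander. Origin: centre of its underside.
- tee_bolt: loose T-slot bolt with nut 36 x 157 x 30 mm, a bystander. Origin: centre of its underside.
- brass_nut: loose yellow hexagon nut 22 x 25 x 18 mm, a bystander. Origin: centre of its underside.
- strap: loose grey slotted clamping strap 36 x 100 x 16 mm, a bystander. Origin: centre of its underside.

How it is judged:
On the way, in this order (a step that is already met when the one before it is completed fails the run):
1. the fingers are drawing the drawer out (contact force between the fingers and drawer above 1 N and value of joint drawer above 0.04 m), for 0.05 s.
2. the drawer is pulled open (more than 0.14 m) with the cover still shut (value of joint drawer above 0.14 m and value of joint cover below 0.25 rad), for 0.2 s.
3. the cover is half raised, with the drawer open (value of joint drawer above 0.135 m and value of joint cover above 0.7 rad), for 0.1 s.
At the end, for the whole second after the job is handed in: The drawer is open by more than 0.135 m, the cover stands within 0.1 rad (6 degrees) of its balance point at 1.317 rad and is still (under 0.15 rad/s), gripped by the fingers with more than 1 N (value of joint drawer above 0.135 m and value of joint cover between 1.217 and 1.417 rad and velocity of joint cover between -0.15 and 0.15 rad/s and contact force between the fingers and cover above 1 N); the arm keeps its last pose, push and grip.
It fails at once if the cover is let drop (falls faster than 3 rad/s) (velocity of joint cover below -3 rad/s).
It fails at once if the cover is flung up (faster than 4 rad/s) (velocity of joint cover above 4 rad/s).
It fails at once if the cover goes over backwards (more than 0.3 rad past its balance point) (value of joint cover above 1.617 rad).
It fails at once if a loose bystander is moved by more than 25 mm (distance of any of wood_block, strap, tee_bolt, brass_nut from where it was at the start of the episode above 0.025 m).
It also fails if it takes over 51 s, if anything falls off the work surface, if the arm or the gripper's body presses on something with over 40 N, if the wrist force passes 120 N, or if a joint passes its speed limit or range.

## Working session

There is one attempt and no reset: what is moved stays moved. The work goes in short steps, Python scripts to look and compute and a tool call to move; the robot and the scene stay as the last step left them, time stands still between calls to the robot, and variables do not carry over. Pictures are saved under pics/ and viewed, and the job is handed in when it is done.

Besides the shell and the picture viewer there is one more tool, called after ">>>" in YAML: its name, and indented under it one key for each argument. apply_moves: Moves the arm, as the interface text tells. Its arguments: {"type":"object","properties":{"plan":{"type":"array"},"newtons":{"type":"number"}},"required":["plan"]}

```bash
mkdir -p pics; ls; cat > h.py <<'E'
import numpy as np,cv2
from workcell import telemetry,capture,job
from scipy.spatial.transform import Rotation as R
def cam(n):
    s=telemetry.sense(); c=capture(n)
    if n=='wrist':
        T=np.array(c['tool_from_camera']);M=np.eye(4);M[:3,:3]=R.from_quat(s['eef_rot']).as_matrix();M[:3,3]=s['tcp_pos'];W=M@T
    else:
        W=np.eye(4);a=np.array(c['attitude']);W[:3,:3]=a if a.shape==(3,3) else R.from_quat(a).as_matrix();W[:3,3]=c['xyz']
    c['W']=W;return c
def save(c,f): cv2.imwrite('pics/'+f+'.png',c['img'][:,:,::-1])
def pts(c):
    z=c['z_map'];v,u=np.indices(z.shape);K=np.array(c['mtx'])
    P=np.stack([(u-K[0,2])/K[0,0]*z,(v-K[1,2])/K[1,1]*z,z],-1)
    return P@c['W'][:3,:3].T+c['W'][:3,3]
E
python3 - <<'E'
from h import *
s=telemetry.sense();print(s)
for n in['scene','top','wrist']:
    c=cam(n);save(c,n+'0');np.savez(n+'0.npz',**c);print(n,c['W'],c['mtx'])
E
```

```text
pics
{'t': 0.0, 'q': array([-1.22102421e+00,  3.14242631e-01, -4.80991969e-02,  1.21019128e+00,
       -6.53091470e-07,  1.57078581e+00]), 'joint_vel': array([-0.00110065,  0.0003596 ,  0.00039036,  0.00184708,  0.00075452,
       -0.00118523]), 'joint_torque': array([ 1.37812818e-03, -5.39600945e+01,  3.39741004e+01,  1.95466838e-02,
        3.71777433e-04, -2.14541166e-05]), 'tcp_pos': array([ 0.20540873, -0.5631187 ,  0.23041579]), 'eef_rot': array([ 0.40572386,  0.57987632, -0.40502018,  0.57886982]), 'force': array([-0.05416132,  0.52164281,  0.01199248]), 'moment': array([0.05984464, 0.00583314, 0.01055862]), 'opening': 0.08551565407355968}
scene [[ 0.04937704  0.49187584 -0.86926409  1.78471121]
 [ 0.99874534 -0.03158872  0.03885741 -0.25877889]
 [-0.00834592 -0.87009213 -0.49281846  0.77506874]
 [ 0.          0.          0.          1.        ]] [[459.43322413   0.         256.46874013]
 [  0.         459.43322413 190.7643828 ]
 [  0.           0.           1.        ]]
top [[ 0.01783763 -0.99654283  0.08114308  0.47799893]
 [-0.99953341 -0.01978588 -0.02326961 -0.19544017]
 [ 0.02479465 -0.08069015 -0.99643079  1.3144659 ]
 [ 0.          0.          0.          1.        ]] [[485.00756936   0.         253.13435912]
 [  0.         485.00756936 191.89680494]
 [  0.           0.           1.        ]]
wrist [[ 3.43308143e-01 -9.00911345e-01 -2.65515098e-01  2.72163580e-01]
 [-9.39222813e-01 -3.29352843e-01 -9.68876255e-02 -5.38257921e-01]
 [-1.60991373e-04  2.82640149e-01 -9.59226001e-01  3.72015674e-01]
 [ 0.00000000e+00  0.00000000e+00  0.00000000e+00  1.00000000e+00]] [[314.18001823   0.         261.66419191]
 [  0.         314.18001823 194.71304159]
 [  0.           0.           1.        ]]
```

View pics/scene0.png

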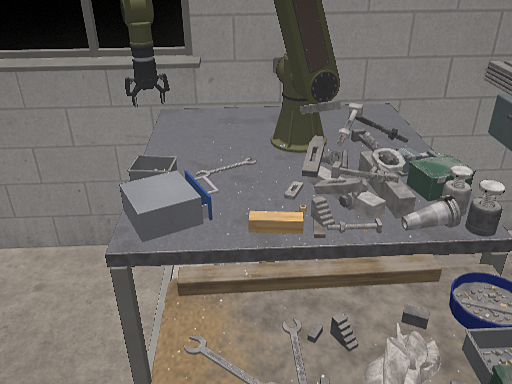

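View pics/top0.png

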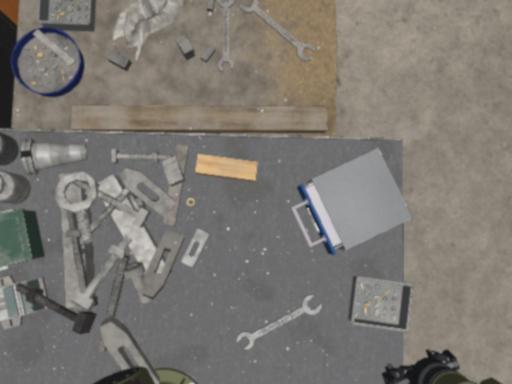

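View pics/wrist0.png

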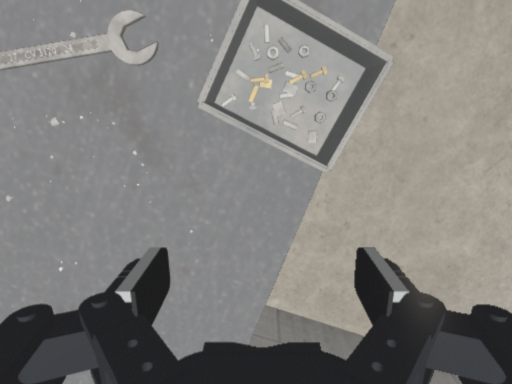

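```bash
python3 - <<'E'
from h import *
c=dict(np.load('top0.npz'));P=pts(c);im=c['img'].astype(int)
z=P[...,2]
v,u=np.indices(z.shape)
roi=(u>280)&(u<420)&(v>140)&(v<265)
m=roi&(abs(z-.1)<.006)
# carcass top: gray
sat=im.max(-1)-im.min(-1)
m1=m&(sat<30)&(u>305)
hh=P[m1];print('top z',np.median(hh[:,2]))
n,l,st,_=cv2.connectedComponentsWithStats(m1.astype(np.uint8));k=1+st[1:,4].argmax();q=P[l==k]
r=cv2.minAreaRect(q[:,:2].astype(np.float32));print('carcass',r,cv2.boxPoints(r))
b=roi&(im[...,2]-im[...,0]>50);q=P[b];t=q[q[:,2]>.085];print('blue z',np.percentile(q[:,2],[5,50,95]))
r=cv2.minAreaRect(t[:,:2].astype(np.float32));print('blue',r,cv2.boxPoints(r))
hm=roi&(u<325)&(abs(z-.08)<.01)&~b;q=P[hm];
r=cv2.minAreaRect(q[:,:2].astype(np.float32));print('handle',r,cv2.boxPoints(r),len(q))
I=cv2.resize(c['img'][150:270,280:420],None,fx=5,fy=5,interpolation=cv2.INTER_CUBIC);cv2.imwrite('pics/topz.png',I[:,:,::-1])
E
```

```text
top z 0.09935463760480401
carcass ((0.5677640438079834, -0.49969300627708435), (0.19999544322490692, 0.19121308624744415), 26.117691040039062) [[ 0.43588936 -0.45786935]
 [ 0.5200645  -0.62955797]
 [ 0.6996387  -0.54151666]
 [ 0.6154636  -0.36982805]]
blue z [0.07490644 0.0894287  0.09449247]
blue ((0.46632546186447144, -0.33113235235214233), (0.1895778477191925, 0.19558820128440857), 39.18898391723633) [[ 0.33106363 -0.3152307 ]
 [ 0.45465195 -0.4668245 ]
 [ 0.6015873  -0.347034  ]
 [ 0.47799897 -0.1954402 ]]
handle ((0.5256471037864685, -0.3612762987613678), (0.16692526638507843, 0.06929018348455429), 13.643789291381836) [[ 0.43636742 -0.34729642]
 [ 0.45271197 -0.4146313 ]
 [ 0.6149268  -0.37525618]
 [ 0.59858227 -0.3079213 ]] 344
```

View pics/topz.png

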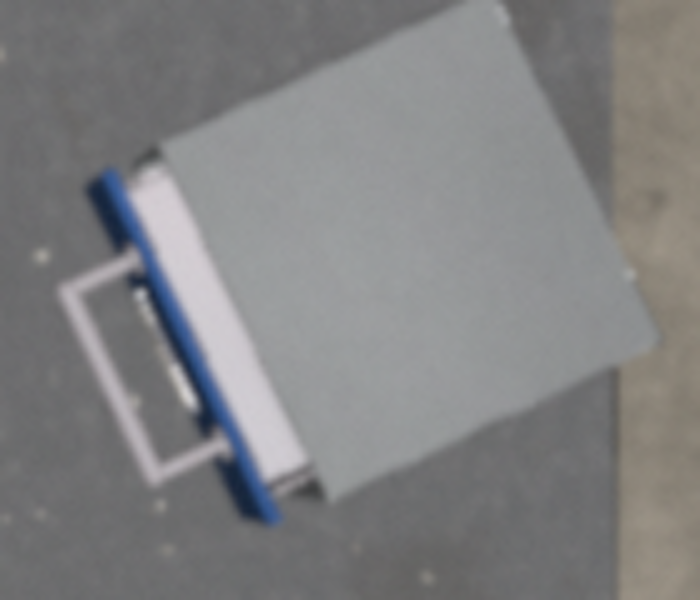

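```bash
cat >> h.py <<'E'
def ray(c,u,v,z):
    K=np.array(c['mtx']);d=c['W'][:3,:3]@np.linalg.solve(K,[u,v,1]);o=c['W'][:3,3];return o+d*(z-o[2])/d[2]
def rel(p,Rm):
    s=telemetry.sense();A=R.from_quat(s['eef_rot'])
    return A.inv().apply(np.array(p)-s['tcp_pos'])*1e3,(A.inv()*R.from_matrix(Rm)).as_rotvec(degrees=True)
E
python3 - <<'E'
from h import *
c=dict(np.load('top0.npz'))
a=ray(c,293.,208,.08);b=ray(c,311,245.8,.08);print(a,b,(a+b)/2,np.linalg.norm(a-b),np.degrees(np.arctan2(*(a-b)[1::-1])))
a=ray(c,300.5,186.5,.092);b=ray(c,335,253,.092);print('panel',a,b,np.linalg.norm(a-b),np.degrees(np.arctan2(*(a-b)[1::-1])))
out=np.array([-np.sin(np.radians(26.1)),np.cos(np.radians(26.1)),0]);print('out',out)
s=telemetry.sense();A=R.from_quat(s['eef_rot']).as_matrix();print(A)
for sg in(1,-1):
    x=np.array([0,0,-1.]);z=sg*out;M=np.stack([x,np.cross(z,x),z],1)
    print(sg,rel([.49,-.345,.2],M))
E
```

```text
[ 0.53931181 -0.32678197  0.08      ] [ 0.44415423 -0.37365921  0.08      ] [ 0.49173302 -0.35022059  0.08      ] 0.10607752066485727 26.22612180256073
panel [ 0.59367564 -0.34397031  0.092     ] [ 0.42751727 -0.43260864  0.092     ] 0.1883224841886161 28.07800051027585
out [-0.43993917  0.89802758  0.        ]
[[-4.16551568e-04  9.39458322e-01  3.42662935e-01]
 [ 1.20366278e-03  3.42663187e-01 -9.39457552e-01]
 [-9.99999189e-01  2.11181051e-05 -1.27352791e-03]]
1 (array([  30.7959028 ,  342.09621959, -107.51545489]), array([ 1.73939180e+02, -7.70014301e-03,  1.10661014e-01]))
-1 (array([  30.7959028 ,  342.09621959, -107.51545489]), array([-6.06078527e+00, -7.28357452e-02, -5.06814131e-03]))
```

>>> apply_moves:
  plan:
    - [[0,49,-15.4],[0,0,0],0.4]
    - [[0,49,-15.4],[0,0,0],0.4]
    - [[0,49,-15.4],[0,0,0],0.4]
    - [[0,49,-15.4],[0,0,0],0.4]
    - [[0,49,-15.4],[0,0,0],0.4]
    - [[0,49,-15.4],[0,0,0],0.4]
    - [[0,48,-15],[0,0,0],0.4]
    - [[20,0,0],[-6,0,0],0.4]
    - [[0,0,0],[0,0,0],0.4]
  newtons: 60

```text
t: 1.27
tcp_pos: [0.4981, -0.3381, 0.2073]
eef_rot: [0.375, 0.601, -0.374, 0.598]
force: [0.2, -0.3, 0.7]
opening: 0.034
```

```bash
python3 - <<'E'
from h import *
out=np.array([-np.sin(np.radians(26.15)),np.cos(np.radians(26.15)),0])
z=-out;x=np.array([0,0,-1.]);M=np.stack([x,np.cross(z,x),z],1)
s=telemetry.sense();print(s['t'],s['tcp_pos'],s['opening'],s['q'])
print(rel([.4917,-.3502,.055],M))
c=cam('wrist');save(c,'w1');np.savez('w1.npz',**c)
E
```

```text
1.275 [ 0.49810369 -0.33809243  0.20727158] 0.03404909346604628 [-5.97147663e-01  3.30944038e-01 -7.80630728e-02  1.16614597e+00
  1.49183846e-03  2.09029573e+00]
(array([152.24307266, -10.93397153,   8.75963076]), array([-0.12935017, -0.25918041,  0.04943363]))
```

View pics/w1.png

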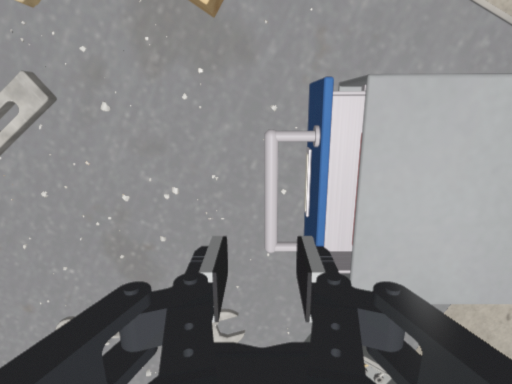

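The wrist view shows the handle bar in column 271, rows 137 to 250, with the panel's edge at about column 318. I'll cross-check it against the top view.

```bash
python3 - <<'E'
from h import *
c=dict(np.load('w1.npz'))
a=ray(c,271.5,137,.078);b=ray(c,271.,247,.078);print(a,b,(a+b)/2,np.linalg.norm(a-b))
P=pts(c);print(P[193,268:275],)
out=np.array([-np.sin(np.radians(26.15)),np.cos(np.radians(26.15)),0])
z=-out;x=np.array([0,0,-1.]);M=np.stack([x,np.cross(z,x),z],1)
m=(a+b)/2;print(rel([m[0],m[1],.057],M))
E
```

```text
[ 0.5396543  -0.32599243  0.078     ] [ 0.44748088 -0.37155251  0.078     ] [ 0.49356759 -0.34877247  0.078     ] 0.1028185775110905
[[ 0.49472798 -0.34488575  0.08155575]
 [ 0.49507183 -0.34570731  0.08137357]
 [ 0.4953901  -0.34654554  0.08108687]
 [ 0.49599455 -0.34721041  0.08194994]
 [ 0.49602234 -0.34823135  0.0804859 ]
 [ 0.49620402 -0.34916447  0.07963195]
 [ 0.49681561 -0.34982009  0.08053116]]
(array([151.45149919,  -9.12340141,   7.30573533]), array([-0.19543578, -0.16811338, -0.02627804]))
```

>>> apply_moves:
  plan:
    - [[0,-10,8],[0,0,0],0.4]
    - [[40,0,0],[0,0,0],0.4]
    - [[40,0,0],[0,0,0],0.4]
    - [[20,0,0],[0,0,0],0.4]
    - [[0,0,0],[0,0,0],0.4]

```text
t: 1.95
tcp_pos: [0.4915, -0.3585, 0.111]
eef_rot: [0.379, 0.595, -0.379, 0.599]
force: [0.2, -0.0, -0.4]
opening: 0.0345
```

```bash
python3 - <<'E'
from h import *
c=cam('wrist');save(c,'w2')
out=np.array([-np.sin(np.radians(26.15)),np.cos(np.radians(26.15)),0])
z=-out;x=np.array([0,0,-1.]);M=np.stack([x,np.cross(z,x),z],1)
print(rel([.4928,-.3495,.057],M))
E
```

```text
(array([55.00754647,  4.43929185, -8.58627219]), array([-0.93791992,  0.36311434, -0.19856126]))
```

View pics/w2.png

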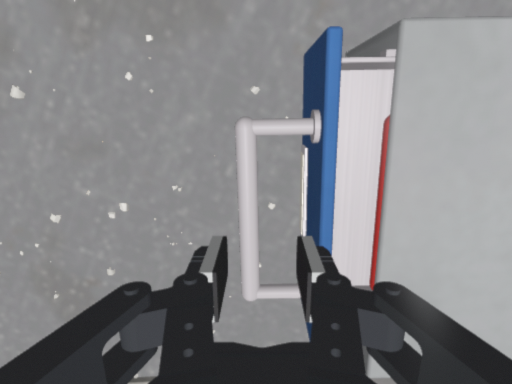

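>>> apply_moves:
  plan:
    - [[0,4,-8],[0,0,0],0.4]
    - [[0,0,0],[0,0,0],0.4]
    - [[0,0,0],[0,0,0],0.4]

```text
t: 2.38
tcp_pos: [0.4938, -0.3515, 0.1159]
eef_rot: [0.379, 0.592, -0.38, 0.601]
force: [0.5, 0.2, -0.3]
opening: 0.0337
```

```bash
cat >> h.py <<'E'
out=np.array([-np.sin(np.radians(26.15)),np.cos(np.radians(26.15)),0])
M0=np.stack([np.array([0,0,-1.]),np.cross(-out,[0,0,-1.]),-out],1)
E
python3 - <<'E'
from h import *
print(rel([.4928,-.3495,.057],M0))
E
```

```text
(array([58.82418058, -0.41557892, -2.83608138]), array([-1.03315479,  0.64147638, -0.35104531]))
```

>>> apply_moves:
  plan:
    - [[20,0,-2],[-1,0,0],0.4]
    - [[20,0,0],[0,0.6,0],0.4]
    - [[17,0,0],[0,0,0],0.4]
    - [[0,0,0],[0,0,0],0.4]

```text
t: 2.88
tcp_pos: [0.4948, -0.3505, 0.058]
eef_rot: [0.376, 0.598, -0.372, 0.602]
force: [-0.1, 0.3, -0.1]
opening: 0.0344
```

```bash
python3 - <<'E'
from h import *
print(rel([.4928,-.3495,.057],M0))
c=cam('wrist');save(c,'w3')
E
```

```text
(array([ 0.9430675 , -1.37281832, -1.81063658]), array([-0.00872907,  0.14942055, -0.41947574]))
```

View pics/w3.png

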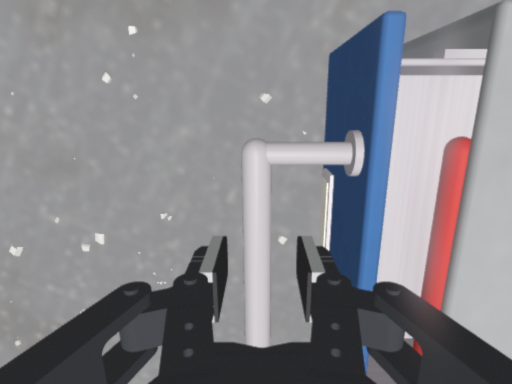

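The bar at column 258 runs between the fingers (columns 225 and 298). Closing.

>>> apply_moves:
  plan:
    - [[0,0,0],[0,0,0],0]
    - [[0,0,0],[0,0,0],0]
    - [[0,0,0],[0,0,0],0]
    - [[0,0,0],[0,0,0],0]
  newtons: 60

```text
t: 3.42
tcp_pos: [0.4953, -0.3504, 0.0594]
eef_rot: [0.376, 0.598, -0.372, 0.603]
force: [-0.3, 0.4, -2.4]
opening: 0.0095
```

>>> apply_moves:
  plan:
    - [[0,0,-12],[0,0,0],0]
    - [[0,0,-15],[0,0,0],0]
    - [[0,0,-15],[0,0,0],0]
    - [[0,0,-15],[0,0,0],0]
    - [[0,0,-15],[0,0,0],0]
    - [[0,0,0],[0,0,0],0]

```text
t: 4.18
tcp_pos: [0.4672, -0.2933, 0.0594]
eef_rot: [0.373, 0.592, -0.377, 0.607]
force: [-1.7, 5.9, -1.5]
opening: 0.0099
```

```bash
python3 - <<'E'
from h import *
print(rel([.4928,-.3495,.057],M0))
E
```

```text
(array([ 3.73766924, -1.57534501, 61.6563661 ]), array([-0.18837266,  1.27723144, -0.399225  ]))
```

>>> apply_moves:
  plan:
    - [[0,0,-15],[0,0,0],0]
    - [[0,0,-15],[0,0,0],0]
    - [[0,0,-15],[0,0,0],0]
    - [[0,0,-12],[0,0,0],0]
    - [[0,0,-10],[0,0,0],0]
    - [[0,0,0],[0,0,0],0]

```text
t: 4.92
tcp_pos: [0.4413, -0.2409, 0.0594]
eef_rot: [0.37, 0.586, -0.382, 0.612]
force: [-1.2, 4.7, -0.0]
opening: 0.01
```

```bash
python3 - <<'E'
from h import *
print(rel([.4928,-.3495,.057],M0))
E
```

```text
(array([  7.27350672,  -0.81314065, 120.00024443]), array([-0.40238578,  2.34631221, -0.24094562]))
```

>>> apply_moves:
  plan:
    - [[0,0,-10],[0,0,0],0]
    - [[0,0,-10],[0,0,0],0]
    - [[0,0,-6],[0,0,0],0]
    - [[0,0,-6],[0,0,0],0]

```text
t: 5.42
tcp_pos: [0.4364, -0.231, 0.0595]
eef_rot: [0.362, 0.573, -0.394, 0.621]
force: [8.2, -21.1, -22.3]
opening: 0.0098
```

```bash
python3 - <<'E'
from h import *
print(rel([.4928,-.3495,.057],M0));print(telemetry.sense()['force'])
E
```

```text
(array([ 13.24378484,   0.38998525, 130.56627277]), array([-0.8535769 ,  4.69789145,  0.18288897]))
[  8.24939526 -21.05549554 -22.31139706]
```

>>> apply_moves:
  plan:
    - [[0,0,0],[0,0,0],0.4]
    - [[0,0,0],[0,0,0],0.4]
    - [[0,0,0],[0,4.5,0],0.4]
    - [[-20,0,0],[0,0,0],0.4]
    - [[-30,0,0],[0,0,0],0.4]
    - [[-40,0,0],[0,0,0],0.4]
    - [[-40,0,0],[0,0,0],0.4]
    - [[0,0,0],[0,0,0],0.4]

```text
t: 6.42
tcp_pos: [0.4377, -0.2297, 0.195]
eef_rot: [0.379, 0.597, -0.378, 0.597]
force: [0.2, 0.1, 0.4]
opening: 0.0344
```

```bash
python3 - <<'E'
from h import *
print(rel([.4928,-.3495,.057],M0))
c=cam('wrist');save(c,'w4');np.savez('w4.npz',**c)
c=cam('top');save(c,'t4');np.savez('t4.npz',**c)
I=cv2.resize(c['img'][150:270,260:400],None,fx=5,fy=5,interpolation=cv2.INTER_CUBIC);cv2.imwrite('pics/t4z.png',I[:,:,::-1])
E
```

```text
(array([137.96043254,  -1.49819191, 131.93581765]), array([-0.86643152, -0.02357311, -0.05198375]))
```

View pics/w4.png

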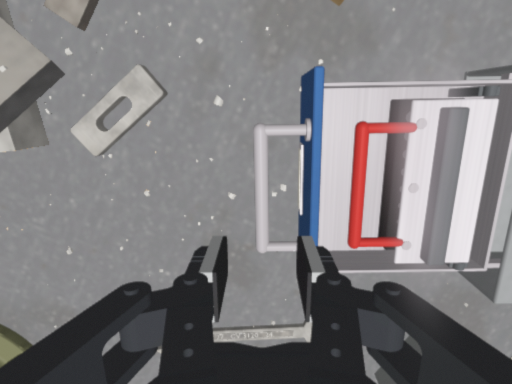

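View pics/t4z.png

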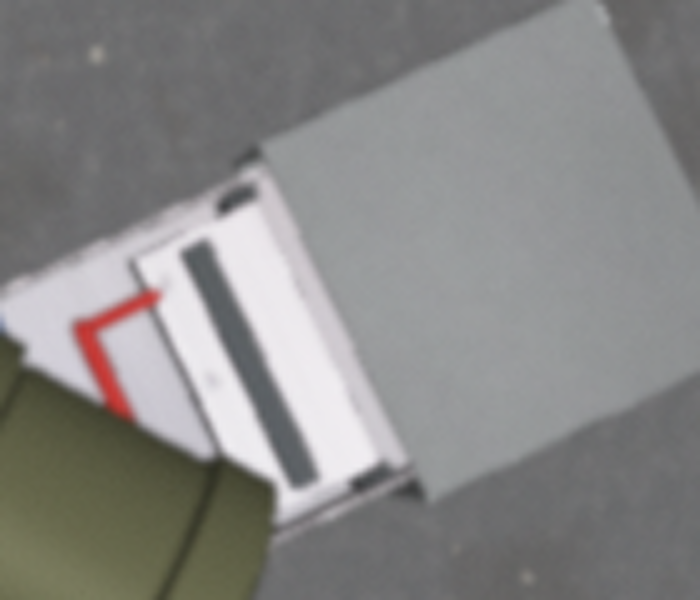

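```bash
python3 - <<'E'
from h import *
c=dict(np.load('w4.npz'));im=c['img'].astype(int)
C=np.array([.5678,-.4997,0]);al=np.array([-out[1],out[0],0])
def f(p):return round(float((p-C)@out),4),round(float((p-C)@al),4)
a=ray(c,262,131,.078);b=ray(c,262,247,.078);m=(a+b)/2;print('handle',m,f(m))
m0=np.array([.4928,-.3495,0]);print('h0',f(m0))
r=(im[...,0]>130)&(im[...,1]<70)&(im[...,2]<70);v,u=np.nonzero(r)
k=(u<366);q=np.array([ray(c,x,y,.072) for x,y in zip(u[k],v[k])])
rr=cv2.minAreaRect(q[:,:2].astype(np.float32));print(rr,f(np.array([*rr[0],0])))
a=ray(c,360,129,.072);b=ray(c,356,243,.072);m=(a+b)/2;print('bar',m,f(m),np.degrees(np.arctan2(*(a-b)[1::-1])))
print(rel([m[0],m[1],.051],M0))
P=pts(c);print(np.median(P[r][:,2]))
E
```

```text
handle [ 0.43535423 -0.23057586  0.078     ] (0.2999, 0.0003)
h0 (0.1679, 0.0011)
((0.47232475876808167, -0.3043946325778961), (0.11247000098228455, 0.014669029973447323), 30.61904525756836) (0.2174, -0.0004)
bar [ 0.47217051 -0.30582539  0.072     ] (0.2162, 0.0004) 28.32657373648464
(array([140.47688825,   0.29834991,  85.8411379 ]), array([-0.86533213, -0.25325085,  0.13313098]))
0.07354528605818128
```

>>> apply_moves:
  plan:
    - [[0,0,28],[0,0,0],0.3]
    - [[0,0,28],[-0.8,0,0],0.3]
    - [[0,0,26],[0,0,0],0.3]
    - [[0,0,0],[0,0,0],0.3]
    - [[30,0,0],[0,0,0],0.3]
    - [[30,0,0],[0,0,0],0.3]
    - [[0,0,0],[0,0,0],0.3]

```text
t: 7.4
tcp_pos: [0.4646, -0.2971, 0.1204]
eef_rot: [0.375, 0.608, -0.373, 0.592]
force: [-0.7, -0.0, 0.9]
opening: 0.0256
```

```bash
python3 - <<'E'
from h import *
print(rel([.4723,-.3052,.055],M0))
c=cam('wrist');save(c,'w5');np.savez('w5.npz',**c)
E
```

```text
(array([65.14462657,  3.95827766, 11.98349654]), array([ 0.06057973, -1.18913875,  0.54361176]))
```

View pics/w5.png

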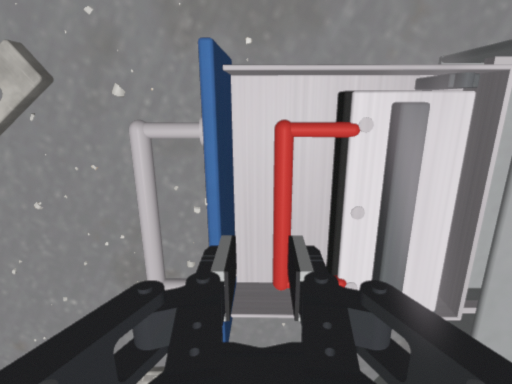

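>>> apply_moves:
  plan:
    - [[0,4,11],[0,-0.8,0],0.3]
    - [[15,0,0],[0,0,0],0.3]
    - [[0,0,0],[0,0,0],0.3]
    - [[0,0,0],[0,0,0],0.3]

```text
t: 7.95
tcp_pos: [0.4761, -0.3068, 0.1086]
eef_rot: [0.372, 0.602, -0.375, 0.599]
force: [0.2, -0.8, 1.0]
opening: 0.0255
```

```bash
python3 - <<'E'
from h import *
print(rel([.4723,-.3052,.055],M0))
c=cam('wrist');save(c,'w6');np.savez('w6.npz',**c)
im=c['img'].astype(int);r=(im[...,0]>130)&(im[...,1]<70)&(im[...,2]<70)
for v in (170,200,230): 
  u=np.nonzero(r[v])[0];p=ray(c,u.mean(),v,.072);print(u.min(),u.max(),p)
E
```

```text
(array([53.58619084, -2.37360968, -3.1427827 ]), array([ 0.09490761, -0.02353941,  0.33928307]))
250 268 [ 0.505226   -0.29013006  0.072     ]
251 268 [ 0.48904798 -0.29840071  0.072     ]
251 267 [ 0.47163603 -0.30661573  0.072     ]
```

View pics/w6.png

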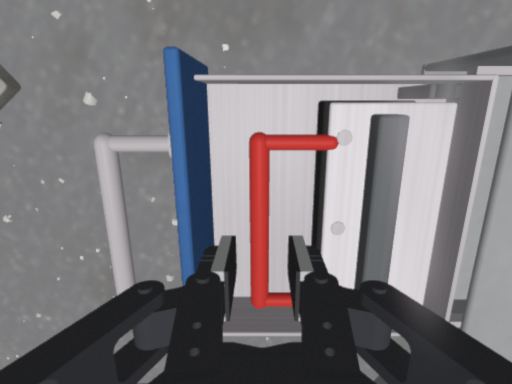

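Bar at columns 251–268 between the fingers (235, 289), about 2 mm off centre. Descending.

>>> apply_moves:
  plan:
    - [[18,0,-2],[0,0,0],0.3]
    - [[18,0,0],[0,0,0],0.3]
    - [[15,0,0],[0,0,0],0.3]
    - [[0,0,0],[0,0,0],0.3]

```text
t: 8.5
tcp_pos: [0.4756, -0.3057, 0.0574]
eef_rot: [0.372, 0.601, -0.375, 0.6]
force: [0.4, 0.2, -0.3]
opening: 0.0252
```

```bash
python3 - <<'E'
from h import *
print(rel([.4723,-.3052,.055],M0))
c=cam('wrist');save(c,'w7')
E
```

```text
(array([ 2.44416915, -2.69784572, -1.86111151]), array([0.07974149, 0.07241889, 0.27773348]))
```

View pics/w7.png

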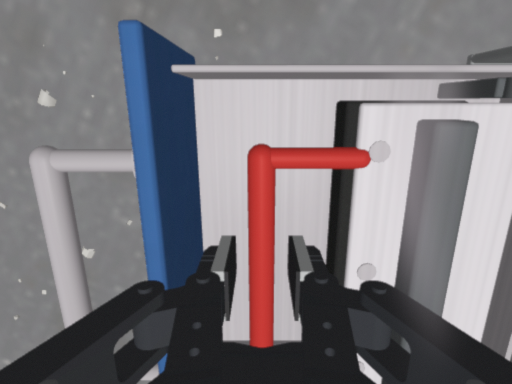

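>>> apply_moves:
  plan:
    - [[0,0,0],[0,0,0],0]
    - [[0,0,0],[0,0,0],0]
    - [[0,0,0],[0,0,0],0]
  newtons: 30

```text
t: 8.93
tcp_pos: [0.4763, -0.306, 0.0594]
eef_rot: [0.372, 0.6, -0.375, 0.6]
force: [-0.0, 1.1, -1.6]
opening: 0.0105
```

```bash
python3 - <<'E'
from h import *
s=telemetry.sense();print(s['tcp_pos'],s['force'],rel([.4723,-.3052,.055],M0))
r=.1052;a0=np.arctan2(6,105)
p0=np.array([r*np.cos(a0),r*np.sin(a0)])
for t in [.1,.2,.3,.4,.5,.6,.7,.8,.9,1.,1.1,1.2,1.25,1.317]:
    p=np.array([np.cos(a0+t),np.sin(a0+t)])*r-p0;print(t,'back %.1f up %.1f'%(-p[0]*1e3,p[1]*1e3))
E
```

```text
[ 0.47633283 -0.30597562  0.05936704] [-0.03953104  1.10698545 -1.60711287] (array([ 4.37253281, -3.25913395, -2.48904592]), array([0.07987577, 0.14292336, 0.20477329]))
0.1 back 1.1 up 10.5
0.2 back 3.3 up 20.7
0.3 back 6.5 up 30.8
0.4 back 10.6 up 40.4
0.5 back 15.7 up 49.6
0.6 back 21.7 up 58.3
0.7 back 28.6 up 66.2
0.8 back 36.2 up 73.5
0.9 back 44.4 up 80.0
1.0 back 53.3 up 85.6
1.1 back 62.7 up 90.3
1.2 back 72.6 up 94.1
1.25 back 77.6 up 95.6
1.317 back 84.5 up 97.2
```

>>> apply_moves:
  plan:
    - [[-10,0,1],[0,0,0],0]
    - [[-10,0,2],[0,0,0],0]
    - [[-10,0,3],[0,0,0],0]
    - [[-10,0,4],[0,0,0],0]
    - [[0,0,0],[0,0,0],0]

```text
t: 9.55
tcp_pos: [0.4813, -0.316, 0.1028]
eef_rot: [0.372, 0.6, -0.375, 0.601]
force: [0.3, -0.9, -3.4]
opening: 0.0108
```

```bash
cat >> h.py <<'E'
S=np.array([.47633,-.30598,.05937])
def st():
    s=telemetry.sense();d=s['tcp_pos']-S
    print('t',s['t'],'back %.1f up %.1f lat %.1f'%(-d@out*1e3,d[2]*1e3,1e3*(d@np.array([out[1],-out[0],0]))),'Fout %.1f'%(s['force']@out),s['force'],'turn',rel(s['tcp_pos'],M0)[1],s['opening'])
E
python3 - <<'E'
from h import *
st()
c=cam('wrist');save(c,'w8')
c=cam('scene');cv2.imwrite('pics/s8.png',cv2.resize(c['img'][130:250,90:250],None,fx=5,fy=5)[:,:,::-1])
E
```

```text
t 9.55 back 11.2 up 43.4 lat 0.0 Fout -0.9 [ 0.2604471  -0.87393335 -3.3857612 ] turn [0.06367998 0.20580598 0.2126056 ] 0.010777810408601844
```

View pics/w8.png

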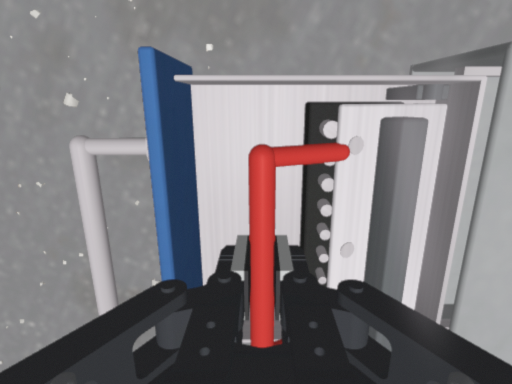

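View pics/s8.png

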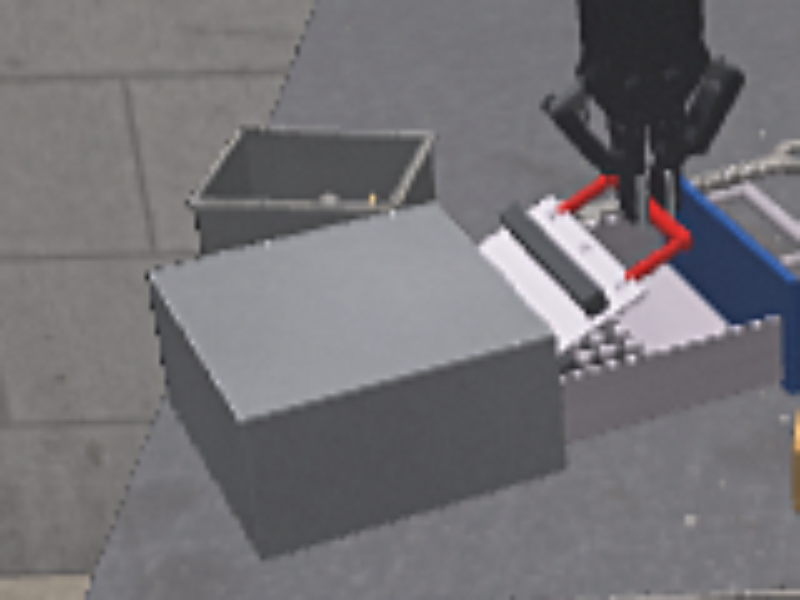

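The red bar is in the fingers and the cover has risen to about 25°. Continuing along the arc.

>>> apply_moves:
  plan:
    - [[-9,0,4],[0,0,0],0]
    - [[-8,0,5.5],[0,0,0],0]
    - [[-7.5,0,6.5],[0,0,0],0]
    - [[-5,0,5],[0,0,0],0]
    - [[0,0,0],[0,0,0],0]

```text
t: 10.28
tcp_pos: [0.4905, -0.3346, 0.133]
eef_rot: [0.372, 0.601, -0.375, 0.6]
force: [-1.4, 0.4, -0.9]
opening: 0.0107
```

```bash
python3 - <<'E'
from h import *
st()
E
```

```text
t 10.275 back 31.9 up 73.6 lat 0.1 Fout 1.0 [-1.41915574  0.37122855 -0.9394043 ] turn [0.08985034 0.02741697 0.23398086] 0.010667150846983922
```

>>> apply_moves:
  plan:
    - [[-6,0,8],[0,0,0],0]
    - [[-4.5,0,7.5],[0,0,0],0]
    - [[-3,0,7],[0,0,0],0]
    - [[-2,0,4],[0,0,0],0]
    - [[0,0,0],[0,0,0],0]

```text
t: 10.9
tcp_pos: [0.5016, -0.3572, 0.1499]
eef_rot: [0.373, 0.603, -0.373, 0.599]
force: [-2.1, 3.1, 1.8]
opening: 0.0109
```

```bash
python3 - <<'E'
from h import *
st()
c=cam('wrist');save(c,'w9');np.savez('w9.npz',**c)
c=cam('scene');np.savez('s9.npz',**c);cv2.imwrite('pics/s9.png',cv2.resize(c['img'][130:250,90:250],None,fx=5,fy=5)[:,:,::-1])
E
```

```text
t 10.9 back 57.1 up 90.5 lat 0.1 Fout 3.8 [-2.1163682   3.14170931  1.83398483] turn [ 0.14313794 -0.2564635   0.21637543] 0.010885073478886984
```

View pics/w9.png

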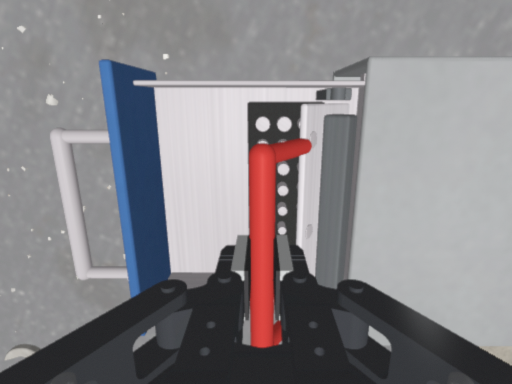

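View pics/s9.png

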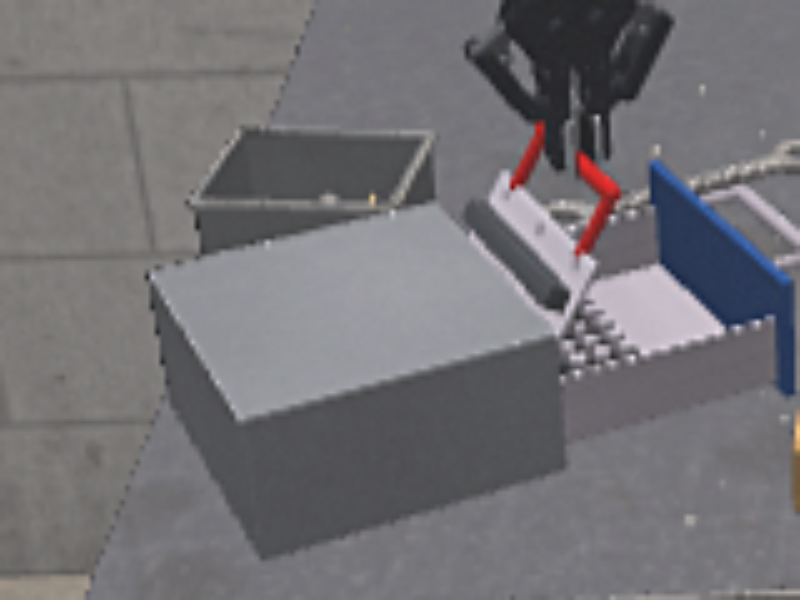

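```bash
cat >> h.py <<'E'
C=np.array([.5678,-.4997,0]);al=np.array([-out[1],out[0],0])
def meas(c):
    im=c['img'].astype(int);P=pts(c);v,u=np.indices(im.shape[:2])
    b=(im[...,2]-im[...,0]>50)&(P[...,2]>.085)&(P[...,2]<.1)&(c['z_map']>0)
    o=(P[b]-C)@out;print('panel top o: med %.4f p5 %.4f p95 %.4f'%(np.median(o),*np.percentile(o,[5,95])))
    r=(im[...,0]>120)&(im[...,1]<60)&(im[...,2]<60)&(v>180)&(v<235)&(c['z_map']>0)
    q=P[r];zt=q[q[:,2]>np.percentile(q[:,2],60)];print('bar top z %.4f o %.4f'%(np.percentile(q[:,2],90),np.median((q-C)@out)),r.sum())
    return P
E
python3 - <<'E'
from h import *
for f in('w4','w6','w9'):
    c=dict(np.load(f+'.npz'));print(f);meas(c)
E
```

```text
w4
panel top o: med 0.2574 p5 0.2538 p95 0.2607
bar top z 0.0741 o 0.2202 200
w6
panel top o: med 0.2561 p5 0.2530 p95 0.2598
bar top z 0.0749 o 0.2174 621
w9
panel top o: med 0.2499 p5 0.2475 p95 0.2543
bar top z 0.1589 o 0.1615 345
```

Measurement: drawer crept in ~6 mm (about 0.149) and cover ≈ 0.98 rad. The bar sits lower in the pads than planned, so I'll raise with more lift and less push-in.

>>> apply_moves:
  plan:
    - [[-4,0,2],[0,0,0],0]
    - [[-3,0,4],[0,0,0],0]
    - [[-1.5,0,4],[0,0,0],0]
    - [[0,0,0],[0,0,0],0]
  newtons: 40

```text
t: 11.5
tcp_pos: [0.5061, -0.3664, 0.1562]
eef_rot: [0.373, 0.603, -0.373, 0.598]
force: [-0.2, 1.3, -4.2]
opening: 0.0098
```

```bash
python3 - <<'E'
from h import *
st()
c=cam('wrist');save(c,'w10');np.savez('w10.npz',**c);meas(c);st()
E
```

```text
t 11.5 back 67.3 up 96.9 lat 0.1 Fout 1.2 [-0.17958536  1.30181985 -4.22550232] turn [ 0.15204491 -0.34992855  0.26699096] 0.009810560584442567
panel top o: med 0.2511 p5 0.2487 p95 0.2555
bar top z 0.1646 o 0.1432 347
t 11.55 back 67.2 up 96.8 lat 0.1 Fout 1.0 [-0.60208546  0.76505416 -1.88273135] turn [ 0.15667948 -0.35443659  0.26833279] 0.01022499911291052
```

>>> apply_moves:
  plan:
    - [[-3,0,4],[0,0,0],0]
    - [[-2,0,5],[0,0,0],0]
    - [[-1,0,4],[0,0,0],0]
    - [[0,0,0],[0,0,0],0]

```text
t: 12.05
tcp_pos: [0.5121, -0.3787, 0.1617]
eef_rot: [0.373, 0.604, -0.373, 0.598]
force: [0.0, 1.4, -6.7]
opening: 0.0098
```

```bash
python3 - <<'E'
from h import *
st()
c=cam('wrist');save(c,'w11');np.savez('w11.npz',**c);meas(c);st()
c=cam('scene');np.savez('s11.npz',**c);cv2.imwrite('pics/s11.png',cv2.resize(c['img'][130:250,90:250],None,fx=5,fy=5)[:,:,::-1])
E
```

```text
t 12.05 back 81.1 up 102.3 lat 0.1 Fout 1.3 [ 0.03464041  1.4223918  -6.68405644] turn [ 0.15634148 -0.38305151  0.28913452] 0.009835761157783719
panel top o: med 0.2509 p5 0.2487 p95 0.2556
bar top z 0.1693 o 0.1376 353
t 12.1 back 81.0 up 102.2 lat 0.1 Fout 1.4 [-0.38988138  1.36069249 -4.34704547] turn [ 0.15837288 -0.38569071  0.29050721] 0.01022343353366877
```

View pics/w11.png

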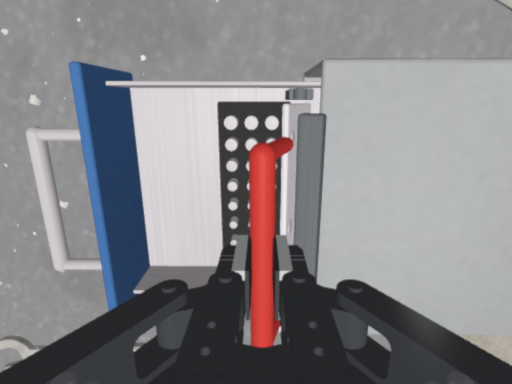

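View pics/s11.png

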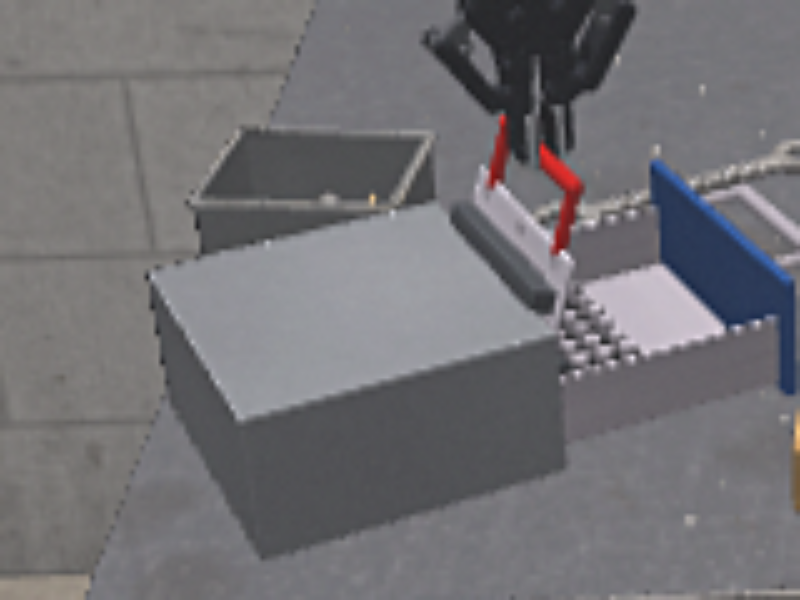

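>>> apply_moves:
  plan:
    - [[-1.5,0,4],[0,0,0],0]
    - [[-0.5,0,4],[0,0,0],0]
    - [[0,0,0],[0,0,0],0]
    - [[0,0,0],[0,0,0],0]

```text
t: 12.65
tcp_pos: [0.5158, -0.3861, 0.164]
eef_rot: [0.373, 0.604, -0.373, 0.598]
force: [-1.0, 1.3, -3.3]
opening: 0.0101
```

```bash
python3 - <<'E'
from h import *
st()
c=cam('wrist');save(c,'w12');np.savez('w12.npz',**c);meas(c);st()
c=cam('scene');np.savez('s12.npz',**c);cv2.imwrite('pics/s12.png',cv2.resize(c['img'][140:215,160:240],None,fx=8,fy=8,interpolation=cv2.INTER_CUBIC)[:,:,::-1])
E
```

```text
t 12.65 back 89.3 up 104.6 lat 0.1 Fout 1.7 [-1.04578605  1.33367005 -3.34753027] turn [ 0.16773856 -0.3737463   0.29588605] 0.010063734023023331
panel top o: med 0.2509 p5 0.2486 p95 0.2555
bar top z 0.1711 o 0.1298 362
t 12.7 back 89.3 up 104.5 lat 0.1 Fout 2.6 [-0.93430689  2.40575954 -4.19908357] turn [ 0.17083538 -0.37801625  0.29705814] 0.01016925112498145
```

View pics/w12.png

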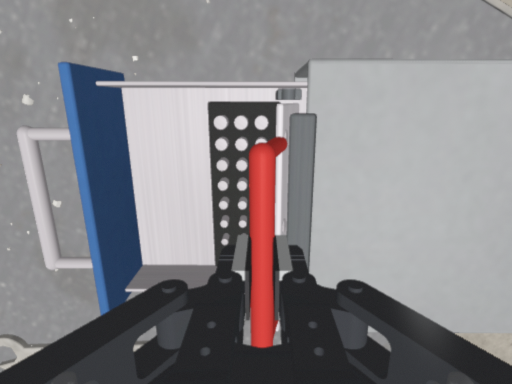

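View pics/s12.png

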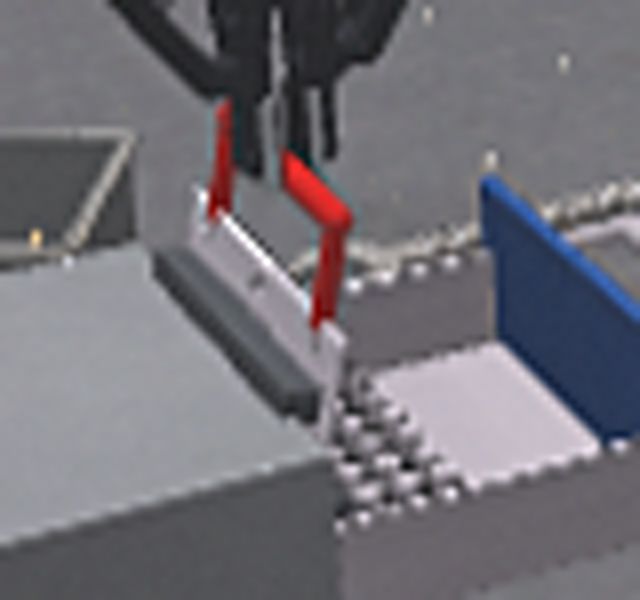

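```bash
python3 - <<'E'
from h import *
for f in('s11','s12','w12'):
    c=dict(np.load(f+'.npz'));P=pts(c);im=c['img'].astype(int)
    o=(P-C)@out;a=(P-C)@al;z=P[...,2]
    sel=(abs(a)<.085)&(o>.08)&(o<.17)&(z>.075)&(z<.2)&(c['z_map']>0)
    red=sel&(im[...,0]>110)&(im[...,1]<60)
    wh=sel&(im.min(-1)>120)&(z>.102)
    dk=sel&(im.max(-1)<110)&(im.max(-1)-im.min(-1)<25)&(z<.14)&(z>.104)
    for n,m in(('red',red),('white',wh),('dark',dk)):
        if m.sum()<10: print(f,n,m.sum());continue
        print(f,n,m.sum(),'o %.4f z %.4f-%.4f'%(np.median(o[m]),*np.percentile(z[m],[5,95])))
        A=np.c_[z[m],np.ones(m.sum())];s,_=np.linalg.lstsq(A,o[m],rcond=None)[:2]
        cc=np.polyfit(z[m],o[m],1);print('   slope ang from horizontal',np.degrees(np.arctan2(1,cc[0])))
    if f=='s12':
        # red arms: near arm by a
        for lo,hi in((-.085,-.042),(.042,.085)):
            m=red&(a>lo)&(a<hi)
            if m.sum()>8:
                cc=np.polyfit(z[m],o[m],1);print('arm',m.sum(),np.degrees(np.arctan2(1,cc[0])),np.ptp(z[m]))
E
```

```text
s11 red 85 o 0.1260 z 0.1329-0.1721
   slope ang from horizontal 74.8740937125433
s11 white 186 o 0.1145 z 0.1070-0.1297
   slope ang from horizontal 71.53580040241604
s11 dark 136 o 0.0970 z 0.1053-0.1145
   slope ang from horizontal 59.531476476178696
s12 red 91 o 0.1186 z 0.1352-0.1748
   slope ang from horizontal 78.13905506609187
s12 white 177 o 0.1100 z 0.1032-0.1310
   slope ang from horizontal 68.4349050935565
s12 dark 130 o 0.0948 z 0.1051-0.1138
   slope ang from horizontal 60.106924877330435
arm 44 77.76448676759021 0.0469118860333948
arm 24 78.59169891902553 0.04371045054693734
w12 red 1588 o 0.1230 z 0.1447-0.1715
   slope ang from horizontal 71.05455220186558
w12 white 1662 o 0.1142 z 0.1069-0.1299
   slope ang from horizontal 78.65864268177374
w12 dark 411 o 0.0942 z 0.1053-0.1107
   slope ang from horizontal 134.59546479847026
```

```bash
python3 - <<'E'
from h import *
K=None
for f,zb in(('w4',.072),('w6',.072),('w11',.169),('w12',.171)):
    c=dict(np.load(f+'.npz'));im=c['img'].astype(int)
    r=(im[...,0]>120)&(im[...,1]<60)&(im[...,2]<60)
    hb=[];
    for v in range(170,225,5):
        u=np.nonzero(r[v])[0]
        # first contiguous run
        e=np.nonzero(np.diff(u)>1)[0];u=u[:e[0]+1] if len(e) else u
        hb.append((ray(c,u.mean(),v,zb)-C)@out)
    g=im.astype(np.uint8);P=pts(c)
    hh=(P[...,2]>.068)&(P[...,2]<.086)&((P-C)@out>.285)&((P-C)@out<.32)&(abs((P-C)@al)<.04)&(c['z_map']>0)
    v,u=np.nonzero(hh)
    ho=[]
    for w in np.unique(v): ho.append((ray(c,u[v==w].mean(),w,.078)-C)@out)
    print(f,'bar o %.4f'%np.mean(hb),'handle o %.4f'%(np.median(ho) if ho else 0),'diff %.4f'%(np.median(ho)-np.mean(hb)))
E
```

```text
w4 bar o 0.2200 handle o 0.3007 diff 0.0806
w6 bar o 0.2190 handle o 0.2993 diff 0.0803
w11 bar o 0.1384 handle o 0.2947 diff 0.1562
w12 bar o 0.1303 handle o 0.2945 diff 0.1642
```

Bar-to-handle offset gives a cover angle of about 1.31 rad, and the drawer is at about 0.15 m. The pose held steady between captures, so I'm handing in.

```bash
python3 - <<'E'
from h import *
st();s=telemetry.sense();print(abs(s['joint_vel']).max());c=cam('top');save(c,'t12');st();job.sign_off()
E
```

```text
t 12.75 back 89.3 up 104.5 lat 0.1 Fout 2.5 [ 0.0442713   2.8002359  -4.21226195] turn [ 0.1739263  -0.37080736  0.298872  ] 0.009963115552488732
0.0025532781806684914
t 12.8 back 89.3 up 104.6 lat 0.1 Fout 2.0 [-0.54878641  2.01415815 -4.70893439] turn [ 0.17044414 -0.3705642   0.30019219] 0.009817569046840332
the job is handed in; nothing more can be done
```

I pulled the drawer to its end stop, raised the cover by its red bar to about its balance point, and handed the job in at 12.8 s, still gripping the bar at a 40 N setting. No verdict was reported.

Last checks:
- **Cover angle:** the offset between bar and handle gave about 1.31 rad, and the bar's height gave about 1.29 rad. The slope of the bar's arms in the depth image disagreed slightly, at about 1.36 rad. All three are inside 1.217 to 1.417 rad.
- **Drawer:** it crept in about 5 mm while the cover rose and stood at about 0.15 m, above the 0.135 m limit.
- **Stillness:** the arm was still, with the tool pose steady to 0.1 mm, joint speeds below 0.003 rad/s and about 5 N on the tool.
- **Loose things:** I did not measure their positions at the end. The gripper stayed clear of them in the views I looked at.

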